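Load, close and pin a sprung filter-cell press

ROBOT

A 6-joint arm with a two-finger parallel gripper is mounted at the origin on the work surface. World frame = base frame: x ahead of the robot, y to its left, z up, the work surface at z = 0. Lengths are in m, angles in rad, forces in N, time in s.
With the tool pointing down it reaches from about 0.3 to 0.775 m from the base axis. Payload 14.6 kg.
Tool frame: the origin (TCP) lies on the centre line of the jaws, within the pads' length; the fingertips stand 19 mm ahead of it and the grasp point (between the pads) is the TCP; y points along the fingers, x is the direction in which the jaws open and shut, and the axes are right-handed (so a half turn about y gives the same grasp; the last joint's range is limited). The gripper opens to 94 mm and grips with 3 to 60 N. Pads are 16 mm wide; open, the fingers measure 119 mm over their backs; the gripper's body (75 mm by 177 mm) begins 78 mm behind the grasp point.
Start: joints at [-1.214, 0.3, 1.521, -0, 1.321, -0.067], TCP at [0.226, -0.501, 0.224] pointing down, gripper open.
Joint ranges: [-3.03, 3.03], [-0.79, 2.21], [0.23, 2.52], [-1.04, 4.18], [0, 3.07], [-2.55, 2.55]. Speed limits (rad/s): [2.22, 2.22, 2.57, 3.14, 3.14, 3.14].

INTERFACE

Orientations are given as [roll, pitch, yaw] about the fixed x, y, z axes, in that order (R = Rz(yaw) Ry(pitch) Rx(roll)).
In Python, from station import ctrl, optics gives the robot as it stands.
- The arm moves only by the tool jog_arm, never from a script. Its argument "targets" is a list of rows, each a list of 3 entries, a list of its own where there are three numbers: the finger opening in cm, from 0 to 9.4, then the shift along the tool's x, y, z in cm, then the turn about the tool's y in rad. A call has 1 to 10 rows; each row is the pose to reach, as a shift and turn from the pose commanded when the call began, along the tool's axes at that moment; what a row does not reach only later rows make up. A row lasts 1/10 s, in which the tool goes at most 50 mm and 8.59 degrees, less where a joint would pass 70% of its speed; a pose out of reach is approached as far as the arm can. A call with a gripper value outside its range is refused whole. The fingers move at their own pace and stop on an object; "grip_force" is the grip in N (left out, the last holds). Time passes only in rows, so rows that repeat a pose let the fingers close. It gives the time, the measured TCP pose, the force and the opening at its end, in the units of the state.
- ctrl.get_obs(): the state, without advancing time (a new reading comes with each control period).
- optics.camera(name): name is "scene" or "top" or "wrist"; returns a dict with "img" (420x560x3 uint8, red, green, blue), "range_z" (420x560 float32, m along the optical axis (not along the pixel's ray), 0 where there is no reading), "camera_matrix" (3x3 intrinsics, pixels), "world_to_cam" (4x4, takes a point from world to camera coordinates); the wrist camera has in their place "mount" (4x4, takes a point from camera to tool coordinates, whose origin is the TCP and whose axes are the tool frame's). Camera axes: x right, y up, looking along -z (the intrinsics and any distortion apply to the point x, -y, -z); pixel columns grow to the right and rows downward; lengths in m; the calibration is good to about 2 mm. A picture is of the moment at which its call begins: read the wrist's pose just before it.
- ctrl.hand_in(): hands the job in, once; it reports no verdict.
The state is a dict: "time_s": time; "qpos": joint angles; "joint_vel": joint speeds; "tau": joint torques, N m; "ee_pos": TCP position; "eef_rot": TCP orientation; "force": force on the tool from outside, world axes, zero at the start; "moment": the same for the moment, N m; "grip_width": finger opening in m.
Only numpy, scipy, OpenCV 4.12 (cv2) and the standard library are available. Lean on these libraries where they do the work, as an engineer would, in place of code of your own. Each camera call takes 0.05 s, during which the arm holds its last target. There are 200 camera calls.

TASK

Load the open hinged press: thread the wide steel support ring over the post first and the narrower white collar after it, both fully home. Swing the lid down over them, then take the pin from its stand and push it through the hole in the lid's free end into the block below, until its flange has pressed the lid completely shut against the spring. The spring lifts the lid again if you let go, so finish while still gripping the pin's handle and pushing it down with the press shut, and leave the bottle, beaker and jar where they stand.

Things in the scene. Friction and masses are not known exactly. Their poses are not given: they have to be found in the camera images.
- press: fixed aluminium clamshell press, lower half: base plate 90 x 215 x 12 mm high, open along both long sides (x = -45, +45 mm). Origin at the centre of its underside, z up, long axis y. A post stands at its origin's x, y (see post_top), the lid's hinge is towards its +y end, the pin block towards its -y end
- platen: sprung steel disc round the post, 38 mm diameter; the first ring sits on it. Origin at the centre of its top face, 18 mm above the press's underside when free. It can be pressed 5 mm down; it starts to yield at about 10 N, then 1.5 N more per mm
- lid (a joint): hinge of the lid, rad: 0 = shut (lid level), grows as it opens, to 2.05. Starts leaning back past upright; hinge friction holds it above about 1 rad, below that it falls shut by its weight (0.25 kg). With both rings home it rests on the collar at about 0.05 (free end some 8 mm up) and must be pushed shut, with about 6 N at the pin hole
- hinge_axis (a point): point on the hinge axis, 80 mm along the press's +y from its origin, 37 mm above its underside; the axis runs along the press's x
- lid_hole (a point): centre of the lid's 14 mm pin hole, on its outer face (upper when shut), 150 mm from the hinge axis; moves with the lid. The lid is an aluminium plate 56 mm wide, 10 mm thick, from 12 to 172 mm from the hinge axis; shut, it points to the press's -y with its underside at the axis height. A 26 mm hole for the post lies 80 mm from the axis
- block_hole (a point): centre of the mouth of the pin hole in the block: vertical blind hole, 12 mm diameter, 25 mm deep, 70 mm along the press's -y from its origin, 37 mm above its underside (the block's top). The block is 56 (x) by 40 (y) mm
- post_top (a point): tip of the fixed upright steel post at the press's origin: 62 mm above the press's underside, 12 mm diameter, tapered over its last 10 mm to 6 mm
- support_ring: loose flat steel ring, 50 mm outside diameter, 16 mm bore, 10 mm high, about 90 g, flat on the bench; origin at the centre of its underside, z its axis. Goes on first; home, its underside is 18 mm above the press's underside (15 mm with the press shut)
- collar: loose white plastic collar, 36 mm outside diameter, 16 mm bore, 12 mm high, 40 g, flat on the bench; origin at the centre of its underside, z its axis. Goes on second, on the support ring; home, its underside is 28 mm above the press's underside (25 mm with the press shut)
- pin: loose headed pin, 68 mm long, about 60 g, upright in its stand; origin at the tip of its foot, z up. Shank 10 mm diameter, its lowest 9 mm tapering to 5 mm; flange 26 mm diameter from 32 to 36 mm up; black round handle 18 mm diameter from 36 to 68 mm up. Home, the flange lies on the lid and the foot is 15 mm above the press's underside
- pin_stand: fixed grey block 70 x 60 x 42 mm high with a 14 mm hole in the middle, in which the pin stands, flange on the top face, foot 10 mm above the bench; origin at the centre of its underside
- amber_bottle: bystander: amber glass bottle, 72 mm diameter, 150 mm high; origin at the centre of its underside
- beaker: bystander: glass beaker, 70 mm diameter, 85 mm high; origin at the centre of its underside
- jar: bystander: white plastic jar, 54 mm diameter, 70 mm high; origin at the centre of its underside

How it is judged:
On the way, in this order (a step that is already met when the one before it is completed fails the run):
1. the support ring is home on the post, on the sprung disc (horizontal distance between support_ring and post_top below 0.006 m and z of support_ring in the frame of press between 0.012 and 0.0205 m), for 0.2 s.
2. the collar is home on the post, on top of the support ring (all of step 1 and horizontal distance between collar and post_top below 0.006 m and z of collar in the frame of press between 0.022 and 0.031 m), for 0.2 s.
3. the lid is down on the collar, both rings still home (all of step 2 and value of joint lid below 0.12 rad), for 0.2 s.
At the end, for the whole second after the job is handed in: Robot still gripping the pin (over 2 N), at rest: lid shut (under 0.02 rad); ring and collar on the post (6 mm), undersides under 18 and 28 mm above the press underside; pin upright (0.1 rad) through the lid, within 4 mm of the block hole axis, foot under 19 mm above the press underside (value of joint lid below 0.02 rad and horizontal distance between each of support_ring, collar and post_top below 0.006 m and z of support_ring in the frame of press between 0.012 and 0.018 m and z of collar in the frame of press between 0.022 and 0.028 m and horizontal distance between pin and block_hole below 0.004 m and z of pin in the frame of press below 0.019 m and angle between pin's own z axis and vertical below 0.1 rad and contact force between the fingers and pin above 2 N and linear speed of pin below 0.02 m/s); the arm keeps its last pose, push and grip.
It fails at once if a bystander is pushed more than 30 mm or knocked over (distance of any of amber_bottle, beaker, jar from where it was at the start of the episode above 0.03 m or angle between any of amber_bottle, beaker, jar's own z axis and vertical above 0.5 rad).
It also fails if it takes over 72 s, if anything falls off the work surface, if the arm or the gripper's body presses on something with over 40 N, if the wrist force passes 120 N, or if a joint passes its speed limit or range.

## Working session

There is one attempt and no reset: what is moved stays moved. The work goes in short steps, Python scripts to look and compute and a tool call to move; the robot and the scene stay as the last step left them, time stands still between calls to the robot, and variables do not carry over. Pictures are saved under pics/ and viewed, about 8 in all and at most 12, crops included, and the job is handed in when it is done.

Besides the shell and the picture viewer there is one more tool, called after "Call:" as name([rows], argument=value, ...), one row to a line, values as JSON. jog_arm: Moves the arm, as the interface text tells. Its arguments: {"type":"object","properties":{"targets":{"type":"array","items":{"type":"array"}},"grip_force":{"type":"number"}},"required":["targets"]}

```bash
ls; mkdir -p pics; cat > h.py <<'E'
import numpy as np, cv2
from station import ctrl, optics
from scipy.spatial.transform import Rotation as R
def tool():
    o=ctrl.get_obs(); T=np.eye(4); T[:3,:3]=R.from_euler('xyz',o['eef_rot']).as_matrix(); T[:3,3]=o['ee_pos']; return T
def cloud(name,save=None):
    T=tool(); c=optics.camera(name); K=np.array(c['camera_matrix']); z=c['range_z']
    v,u=np.mgrid[:z.shape[0],:z.shape[1]]
    P=np.stack([(u-K[0,2])/K[0,0]*z,-(v-K[1,2])/K[1,1]*z,-z,np.ones_like(z)],-1)
    M=T@np.array(c['mount']) if name=='wrist' else np.linalg.inv(c['world_to_cam'])
    W=(P@M.T)[...,:3]; W[z<=0]=np.nan
    if save: cv2.imwrite('pics/'+save+'.png',c['img'][...,::-1])
    return c,W
E
python3 - <<'E'
from h import *
import pickle
o=ctrl.get_obs(); print(o)
for n in ['scene','top']:
    c,W=cloud(n,n+'0'); np.savez('/tmp/'+n,W=W,img=c['img']); print(n,[k for k in c],c['camera_matrix'],np.array(c['world_to_cam']).round(3))
c,W=cloud('wrist');print(c.keys(),np.array(c['mount']).round(3))
a=cv2.imread('pics/scene0.png');b=cv2.imread('pics/top0.png')
cv2.imwrite('pics/w0.png',c['img'][...,::-1])
E
```

```text
pics
{'time_s': 0.0, 'qpos': array([-1.21357670e+00,  3.00448682e-01,  1.52158585e+00,  3.10139157e-05,
        1.32065770e+00, -6.65915480e-02]), 'joint_vel': array([ 0.00063571, -0.00120471,  0.00196958,  0.00072708,  0.0014304 ,
       -0.00189153]), 'tau': array([ 2.29265161e-04, -5.31799507e+01, -3.52732408e+01,  7.08829612e-02,
        2.43914605e-02, -1.20249942e-04]), 'ee_pos': array([ 0.22610774, -0.50111885,  0.22389659]), 'eef_rot': array([-1.57069318e+00,  1.09514105e-03, -1.14699279e+00]), 'force': array([ 0.04948564, -0.27579034, -0.10776889]), 'moment': array([0.03825441, 0.02390963, 0.03933741]), 'grip_width': 0.09387445759105378}
scene ['img', 'range_z', 'camera_matrix', 'world_to_cam'] [[507.68828975   0.         274.49360713]
 [  0.         507.68828975 215.25353539]
 [  0.           0.           1.        ]] [[-0.383  0.923 -0.019  0.182]
 [-0.711 -0.282  0.644  0.364]
 [ 0.589  0.26   0.765 -1.835]
 [ 0.     0.     0.     1.   ]]
top ['img', 'range_z', 'camera_matrix', 'world_to_cam'] [[387.57752168   0.         283.47943107]
 [  0.         387.57752168 208.76175511]
 [  0.           0.           1.        ]] [[-0.045 -0.999  0.001  0.063]
 [ 0.976 -0.044  0.213 -0.571]
 [-0.212  0.011  0.977 -0.873]
 [ 0.     0.     0.     1.   ]]
dict_keys(['img', 'range_z', 'camera_matrix', 'mount']) [[ 1.    -0.     0.    -0.   ]
 [ 0.     0.236 -0.972 -0.16 ]
 [ 0.     0.972  0.236  0.067]
 [ 0.     0.     0.     1.   ]]
```

View pics/scene0.png

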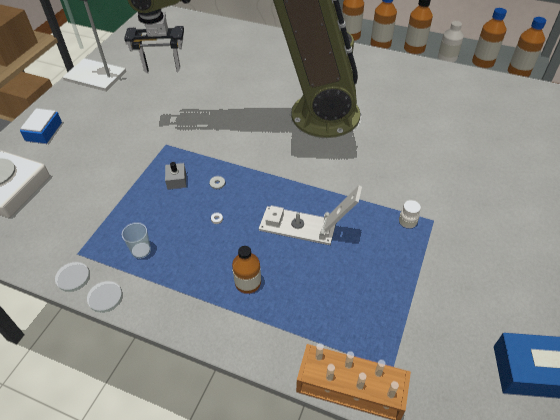

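View pics/top0.png

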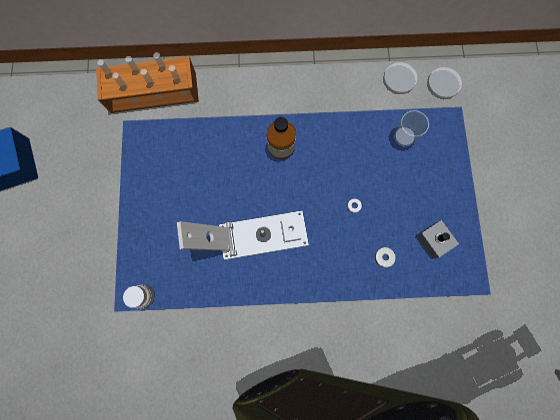

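The top view shows the press post near (263,234), hinge to the left and block to the right. The support ring is at (386,257), the collar at (355,205), the pin at (443,237), the bottle at (281,140), the beaker at (410,128) and the jar at (137,297).

```bash
python3 - <<'E'
import numpy as np,cv2
d=np.load('/tmp/top.npz');W=d['W'];img=d['img'].astype(int)
bg=np.nanmedian(W[150:190,310:340,2]);print('mat z',bg)
def reg(n,u0,u1,v0,v1,lo,hi):
    S=W[v0:v1,u0:u1]; m=(S[...,2]>lo)&(S[...,2]<hi); P=S[m]
    (c,s,a)=cv2.minAreaRect(P[:,:2].astype(np.float32)*1000)
    cc,r=cv2.minEnclosingCircle(P[:,:2].astype(np.float32)*1000)
    print(n,m.sum(),'mean',P.mean(0).round(4),'rect',np.round(c,1),np.round(s,1),round(a,1),'circ',np.round(cc,1),round(r,1),'zmed',np.median(P[:,2]).round(4))
reg('ring',370,402,242,272,.006,.014)
reg('collar',345,365,195,216,.008,.016)
reg('pinhandle',425,465,215,262,.07,.085)
reg('stand',415,465,215,262,.037,.047)
reg('base',220,312,205,262,.008,.016)
reg('block',275,300,215,246,.033,.041)
reg('post',250,278,220,250,.05,.066)
reg('platen',250,278,220,250,.016,.022)
reg('lid',170,240,215,255,.06,.25)
reg('jar',120,156,280,314,.06,.08)
reg('bottle',260,300,115,165,.1,.16)
E
```

```text
mat z 0.0023030541326659604
ring 285 mean [ 0.4512 -0.2092  0.0109] rect [ 452.2 -210. ] [76.4 67. ] 87.4 circ [ 449.6 -211.2] 48.2 zmed 0.0111
collar 112 mean [ 0.5852 -0.1435  0.0129] rect [ 586.2 -144.8] [34.2 33.6] 86.7 circ [ 585.6 -143.9] 18.2 zmed 0.013
pinhandle 59 mean [ 0.4879 -0.3359  0.0781] rect [ 488.3 -336.7] [16.1 18. ] 33.6 circ [ 488.5 -336.5] 9.4 zmed 0.0787
stand 631 mean [ 0.487  -0.3357  0.0434] rect [ 488.1 -337.4] [70.3 61.6] 29.2 circ [ 487.8 -337.6] 45.0 zmed 0.0435
base 1976 mean [0.5187 0.0876 0.0132] rect [509.8  89.1] [113.9 214.5] 6.8 circ [520.1  90.7] 114.6 zmed 0.0133
block 330 mean [0.5294 0.0215 0.0381] rect [529.6  21.2] [56.3 39.8] 7.3 circ [529.4  23.2] 33.0 zmed 0.0382
post 20 mean [0.5197 0.0903 0.0589] rect [519.7  91. ] [8.9 9.8] 1.3 circ [520.7  90.4] 5.5 zmed 0.0585
platen 180 mean [0.5204 0.089  0.0187] rect [521.   88.8] [67.1 69.7] 1.4 circ [520.8  87.9] 44.5 zmed 0.0187
lid 1168 mean [0.5038 0.2208 0.1352] rect [505.2 218.3] [56.7 79.4] 7.1 circ [504.9 218.5] 46.3 zmed 0.1401
jar 385 mean [0.3834 0.3863 0.0707] rect [383.7 388. ] [47.7 44.5] 87.1 circ [383.6 388. ] 24.6 zmed 0.0712
bottle 549 mean [0.7462 0.0358 0.1241] rect [750.2  35.1] [62.7 59.2] 87.3 circ [753.4  35.9] 33.3 zmed 0.1172
```

Call:
jog_arm([
  [9.0,[-2.2,0.5,4],-0.14],
  [9.0,[-4.4,1,8],-0.28],
  [9.0,[-6.6,2,12],-0.42],
  [9.0,[-8.8,3,16],-0.56],
  [9.0,[-11,4,20],-0.7],
  [9.0,[-13,5,24],-0.84],
  [9.0,[-15,6,28],-0.98],
  [9.0,[-17.3,6,32.4],-1.12],
  [9.0,[-17.3,6,32.4],-1.277],
  [9.0,[-17.3,6,32.4],-1.277],
], grip_force=30)

```text
time_s: 1.15
ee_pos: [0.4508, -0.2094, 0.1641]
eef_rot: [-1.57, 0.001, 0.135]
force: [-0.2, -1.0, -0.1]
grip_width: 0.0901
```

```bash
cat >> h.py <<'E'
def shift(p):  # world point -> shift in tool axes, cm
    T=tool(); return (np.linalg.inv(T)@np.append(p,1))[:3]*100
def circ(W,xy,rad,lo,hi,n=''):
    m=(np.hypot(W[...,0]-xy[0],W[...,1]-xy[1])<rad)&(W[...,2]>lo)&(W[...,2]<hi); P=W[m]
    c,r=cv2.minEnclosingCircle(P[:,:2].astype(np.float32)*1000); (rc,s,a)=cv2.minAreaRect(P[:,:2].astype(np.float32)*1000)
    print(n,m.sum(),'circ',np.round(c,1),round(r,1),'rect',np.round(rc,1),np.round(s,1),'z',np.median(P[:,2]).round(4),'shift',shift([c[0]/1000,c[1]/1000,np.median(P[:,2])]).round(2)); return m
E
python3 - <<'E'
from h import *
c,W=cloud('wrist','w1')
circ(W,(.45,-.21),.05,.007,.014,'ring')
E
```

```text
ring 1617 circ [ 450.2 -208.9] 25.0 rect [ 450.1 -208.8] [48.9 48.6] z 0.0099 shift [ 0.02 15.44  0.12]
```

View pics/w1.png

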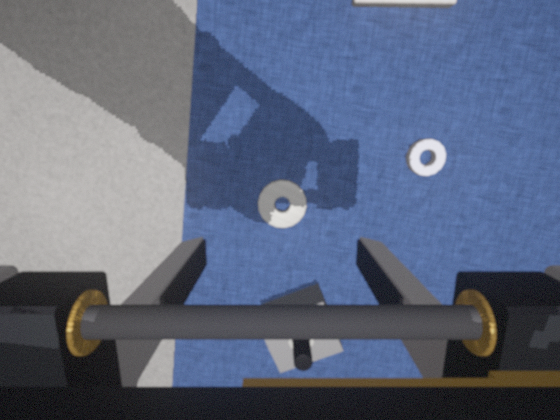

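The wrist view shows the ring at (283,204), the collar at (427,157) and the pin at (303,340). The ring fit gives a radius of 25.0 mm, as it should.

Call:
jog_arm([
  [9.0,[0,5,0.1],0],
  [9.0,[0,9,0.1],0],
  [9.0,[0,12,0.1],0],
  [9.0,[0,14.1,0.1],0],
  [9.0,[0,14.1,0.1],0],
  [4.0,[0,14.1,0.1],0],
  [4.0,[0,14.1,0.1],0],
  [4.0,[0,14.1,0.1],0],
  [4.0,[0,14.1,0.1],0],
  [4.0,[0,14.1,0.1],0],
], grip_force=30)

```text
time_s: 2.2
ee_pos: [0.4504, -0.2095, 0.0238]
eef_rot: [-1.571, -0.001, 0.13]
force: [-0.2, 0.4, -0.6]
grip_width: 0.0535
```

Call:
jog_arm([
  [4.0,[0,0,0],0],
  [4.0,[0,0,0],0],
  [4.0,[0,-3,0],0],
  [4.0,[0,-7,0],0],
  [4.0,[0,-11,0],0],
  [4.0,[0,-13,0],0],
  [4.0,[0,-13,0],0],
])

```text
time_s: 2.9
ee_pos: [0.4512, -0.2099, 0.1559]
eef_rot: [-1.574, -0.004, 0.13]
force: [0.0, -0.3, -2.1]
grip_width: 0.0486
```

Call:
jog_arm([
  [4.0,[1.5,0,4],0],
  [4.0,[3,0,8],0],
  [4.0,[4.5,0,12],0],
  [4.0,[6,0,16],0],
  [4.0,[8,0,20],0],
  [4.0,[10,0,23],0],
  [4.0,[10.7,0,24],0],
  [4.0,[10.7,0,24],0],
  [4.0,[10.7,0,24],0],
])

```text
time_s: 3.8
ee_pos: [0.5246, 0.0416, 0.1525]
eef_rot: [-1.571, 0.002, 0.13]
force: [-0.9, -0.3, -0.9]
grip_width: 0.0487
```

```bash
python3 - <<'E'
from h import *
c,W=cloud('wrist','w2')
o=ctrl.get_obs();print(o['ee_pos'],o['eef_rot'],o['force'])
circ(W,(.5205,.09),.012,.05,.068,'posttop')
circ(W,(.5205,.09),.03,.015,.022,'platen')
circ(W,o['ee_pos'][:2],.035,o['ee_pos'][2]-.03,o['ee_pos'][2]-.005,'ringheld')
b=circ(W,(.5295,.021),.035,.033,.041,'block')
E
```

```text
[0.52466076 0.04128482 0.15278961] [-1.57084307e+00  1.18418308e-03  1.29029819e-01] [ 0.5393084   0.73745614 -0.50251476]
posttop 167 circ [519.5  91.7] 5.8 rect [519.4  91.8] [11.4 10.7] z 0.0579 shift [0.15 9.49 5.07]
platen 1140 circ [519.4  91.5] 18.8 rect [519.9  91.7] [36.8 36.4] z 0.018 shift [ 0.15 13.48  5.05]
ringheld 5332 circ [523.4  50.9] 33.4 rect [520.1  43.6] [50.5 58. ] z 0.1386 shift [0.   1.42 0.97]
block 490 circ [527.8  29.4] 30.1 rect [528.5  22.2] [55.2 40.5] z 0.0369 shift [ 0.17 11.59 -1.22]
```

View pics/w2.png

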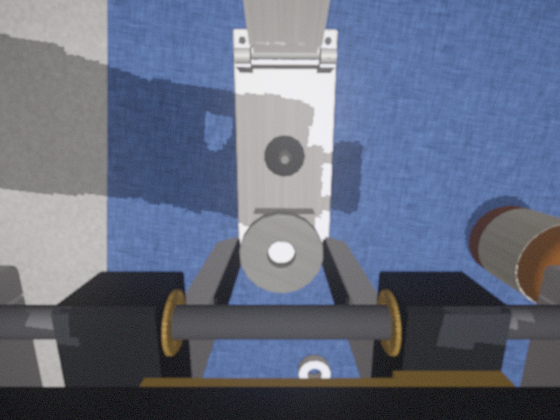

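The wrist view shows the post at (284,156) inside the platen, the held ring's bore at (282,252) and the lid leaning back at the top of the picture.

```bash
cat >> h.py <<'E'
def bore(W,lo,hi,c0,rad=.02):  # bore centre of a ring face near world xy c0
    m=((W[...,2]>lo)&(W[...,2]<hi)&(np.hypot(W[...,0]-c0[0],W[...,1]-c0[1])<.03)).astype(np.uint8)
    cs,h=cv2.findContours(m,cv2.RETR_CCOMP,cv2.CHAIN_APPROX_NONE)
    for c,k in zip(cs,h[0]):
        if k[3]>=0 and len(c)>15:
            P=np.array([W[v,u] for u,v in c[:,0]]); cc,r=cv2.minEnclosingCircle(P[:,:2].astype(np.float32)*1000)
            print('bore',np.round(cc,1),round(r,1),len(c),'z',P[:,2].mean().round(4),'shift',shift([cc[0]/1e3,cc[1]/1e3,P[:,2].mean()]).round(2))
E
python3 - <<'E'
from h import *
c,W=cloud('wrist')
p=ctrl.get_obs()['ee_pos']
bore(W,p[2]-.018,p[2]-.011,p[:2])
E
```

```text
bore [523.7  42. ] 8.6 72 z 0.1371 shift [-0.1   1.6   0.09]
```

Call:
jog_arm([
  [4.0,[0.1,0,3],0],
  [4.0,[0.2,0,4.97],0],
  [4.0,[0.2,0,4.97],0],
  [4.0,[0.2,2,4.97],0],
  [4.0,[0.2,4,4.97],0],
  [4.0,[0.2,5.5,4.97],0],
  [4.0,[0.2,6.5,4.97],0],
  [4.0,[0.2,7.2,4.97],0],
  [4.0,[0.2,7.9,4.97],0],
  [4.0,[0.2,7.9,4.97],0],
])

```text
time_s: 4.9
ee_pos: [0.5206, 0.0917, 0.0739]
eef_rot: [-1.571, 0.001, 0.13]
force: [-0.4, -0.1, -0.6]
grip_width: 0.0488
```

Threaded over the tip with no side force. Continue down.

Call:
jog_arm([
  [4.0,[0,0.7,0],0],
  [4.0,[0,1.4,0],0],
  [4.0,[0,2.1,0],0],
  [4.0,[0,2.6,0],0],
  [4.0,[0,3.0,0],0],
  [4.0,[0,3.2,0],0],
  [4.0,[0,3.2,0],0],
])

```text
time_s: 5.6
ee_pos: [0.5207, 0.092, 0.0423]
eef_rot: [-1.571, 0.0, 0.13]
force: [0.3, -0.2, -1.3]
grip_width: 0.0488
```

Call:
jog_arm([
  [7.0,[0,0,0],0],
  [7.0,[0,0,0],0],
  [7.0,[0,0,0],0],
  [7.0,[0,0,0],0],
  [7.0,[0,-3,0],0],
  [7.0,[0,-7,0],0],
  [7.0,[0,-11,-1],0],
  [7.0,[0.5,-11.5,-5],0],
  [7.0,[1.2,-11.5,-9],0],
  [7.0,[1.2,-11.5,-9],0],
])

```text
time_s: 6.6
ee_pos: [0.5452, 0.0008, 0.1579]
eef_rot: [-1.572, -0.001, 0.127]
force: [-0.3, 0.0, 1.5]
grip_width: 0.0698
```

```bash
python3 - <<'E'
from h import *
c,W=cloud('wrist','w3')
o=ctrl.get_obs();print(o['ee_pos'],o['eef_rot'])
circ(W,(.5205,.09),.035,.024,.031,'ringhome')
circ(W,(.5205,.09),.012,.05,.068,'posttop')
print(shift([.5855,-.144,.02]))
E
```

```text
[0.54454175 0.00267214 0.15746659] [-1.57087700e+00 -1.30144387e-04  1.27206298e-01]
ringhome 2369 circ [519.6  92.2] 25.0 rect [519.7  92.4] [48.7 49.2] z 0.028 shift [-1.34 12.95  9.2 ]
posttop 181 circ [519.6  91.4] 5.9 rect [519.4  91.3] [11.2 10.7] z 0.058 shift [-1.35  9.95  9.11]
[  2.20020816  13.74816088 -15.06720721]
```

Ring is home: top face at 28 mm, within 1 mm of the post. Now the collar.

Call:
jog_arm([
  [7.0,[0.5,0,-4],0],
  [7.0,[1.1,0,-8],0],
  [7.0,[1.7,0,-12],0],
  [7.0,[2.2,0,-15.1],0],
  [7.0,[2.2,0,-15.1],0],
  [7.0,[2.2,0,-15.1],0],
])

```text
time_s: 7.25
ee_pos: [0.5855, -0.1418, 0.157]
eef_rot: [-1.57, 0.001, 0.13]
force: [0.3, -0.0, 0.2]
grip_width: 0.0699
```

```bash
python3 - <<'E'
from h import *
c,W=cloud('wrist')
o=ctrl.get_obs();print(o['ee_pos'],o['eef_rot'])
circ(W,(.5855,-.144),.035,.008,.016,'collar')
E
```

```text
[ 0.58553256 -0.14127188  0.15718675] [-1.57028884e+00  5.62519355e-04  1.30771717e-01]
collar 803 circ [ 584.5 -142.8] 17.9 rect [ 584.3 -142.8] [34.8 35.1] z 0.0118 shift [-0.11 14.54 -0.14]
```

Call:
jog_arm([
  [7.0,[-0.1,5,-0.15],0],
  [7.0,[-0.1,9,-0.15],0],
  [7.0,[-0.1,12,-0.15],0],
  [7.0,[-0.1,13.4,-0.15],0],
  [7.0,[-0.1,13.4,-0.15],0],
  [2.5,[-0.1,13.4,-0.15],0],
  [2.5,[-0.1,13.4,-0.15],0],
  [2.5,[-0.1,13.4,-0.15],0],
  [2.5,[-0.1,13.4,-0.15],0],
  [2.5,[-0.1,13.4,-0.15],0],
], grip_force=20)

```text
time_s: 8.3
ee_pos: [0.5852, -0.1443, 0.0241]
eef_rot: [-1.571, -0.001, 0.13]
force: [-0.4, 1.3, 3.6]
grip_width: 0.0358
```

Call:
jog_arm([
  [2.5,[0,0,0],0],
  [2.5,[0,-3,0],0],
  [2.5,[0,-7,0],0],
  [2.5,[0,-11,2],0],
  [2.5,[-0.8,-13,6],0],
  [2.5,[-1.6,-13,10],0],
  [2.5,[-2.5,-13,14],0],
  [2.5,[-3.3,-13,18],0],
  [2.5,[-3.3,-13,19.2],0],
  [2.5,[-3.3,-13,19.2],0],
])

```text
time_s: 9.3
ee_pos: [0.5272, 0.043, 0.1536]
eef_rot: [-1.571, -0.0, 0.132]
force: [-0.6, -0.3, -0.6]
grip_width: 0.0354
```

```bash
python3 - <<'E'
from h import *
c,W=cloud('wrist')
o=ctrl.get_obs();p=o['ee_pos'];print(p,o['eef_rot'],o['grip_width'])
circ(W,(.5205,.09),.035,.024,.031,'ringhome')
circ(W,(.5205,.09),.012,.05,.068,'posttop')
bore(W,p[2]-.018,p[2]-.006,p[:2])
cv2.imwrite('pics/w4.png',c['img'][...,::-1])
E
```

```text
[0.5275407  0.04184655 0.15349041] [-1.57099459e+00 -1.26728163e-04  1.31091629e-01] 0.035700060761288475
ringhome 2163 circ [519.5  92.4] 24.9 rect [519.5  92.5] [49.4 48.7] z 0.0279 shift [-0.14 12.55  5.12]
posttop 165 circ [519.4  91.6] 5.8 rect [519.7  91.8] [10.6 11.3] z 0.0581 shift [-0.16  9.54  5.04]
bore [526.1  44.4] 8.6 72 z 0.1388 shift [-0.11  1.47  0.28]
```

Call:
jog_arm([
  [2.5,[0,0,3],0],
  [2.5,[-0.05,0,4.85],0],
  [2.5,[-0.05,0,4.85],0],
  [2.5,[-0.05,2,4.85],0],
  [2.5,[-0.05,4,4.85],0],
  [2.5,[-0.05,5.5,4.85],0],
  [2.5,[-0.05,6.5,4.85],0],
  [2.5,[-0.05,7.2,4.85],0],
  [2.5,[-0.05,7.9,4.85],0],
  [2.5,[-0.05,7.9,4.85],0],
])

```text
time_s: 10.35
ee_pos: [0.5204, 0.0896, 0.0739]
eef_rot: [-1.571, 0.001, 0.13]
force: [0.1, -0.5, -1.0]
grip_width: 0.0353
```

Call:
jog_arm([
  [2.5,[0,0.7,0],0],
  [2.5,[0,1.4,0],0],
  [2.5,[0,2.0,0],0],
  [2.5,[0,2.25,0],0],
  [2.5,[0,2.25,0],0],
])

```text
time_s: 10.85
ee_pos: [0.5203, 0.0899, 0.0519]
eef_rot: [-1.571, 0.001, 0.13]
force: [-4.9, -1.3, 9.0]
grip_width: 0.0356
```

Call:
jog_arm([
  [5.5,[0,0,0],0],
  [5.5,[0,0,0],0],
  [5.5,[0,0,0],0],
  [5.5,[0,0,0],0],
  [5.5,[0,-3,0],0],
  [5.5,[0,-7,0],0],
  [5.5,[0,-11,-2],0],
  [5.5,[0,-14,-5],0],
  [4.0,[0,-18,-5],0],
  [3.0,[0,-18,-5],0],
])

```text
time_s: 11.85
ee_pos: [0.5286, 0.0397, 0.2371]
eef_rot: [-1.572, -0.008, 0.129]
force: [-0.2, -0.5, 0.5]
grip_width: 0.0423
```

```bash
python3 - <<'E'
from h import *
c,W=cloud('wrist','w5')
o=ctrl.get_obs();p=o['ee_pos'];print(p,o['eef_rot'],o['grip_width'])
circ(W,(.5205,.09),.035,.034,.044,'collarhome')
circ(W,(.5205,.09),.035,.024,.031,'ringhome')
circ(W,(.5205,.09),.012,.05,.068,'posttop')
# lid in press frame, from top camera start cloud
y=.131; w=np.load('/tmp/top.npz')['W']; d=w-np.array([.5195,.0918,0]); px=d[...,0]*np.cos(y)+d[...,1]*np.sin(y); py=-d[...,0]*np.sin(y)+d[...,1]*np.cos(y)
m=(abs(px)<.03)&(w[...,2]>.06)&(w[...,2]<.25)&(py>.06)&(py<.25)
a=np.polyfit(w[...,2][m],py[m],1);print('lid line py=',a,'zmax',w[...,2][m].max(),'angle',np.pi/2+np.arctan(a[0]))
print(py[m].max(), shift([.5195-.27*np.sin(y),.0918+.27*np.cos(y),.2]))
E
```

```text
[0.52778286 0.04009656 0.23409545] [-1.57127532 -0.00441214  0.12937494] 0.038319359348794754
collarhome 658 circ [518.9  91.2] 17.8 rect [518.9  91.4] [34.6 33.9] z 0.0398 shift [-0.3  19.43  5.19]
ringhome 691 circ [519.4  92.4] 24.9 rect [519.2  92.4] [48.5 48.8] z 0.0279 shift [-0.25 20.62  5.31]
posttop 96 circ [519.4  91.7] 5.8 rect [519.4  91.7] [10.5 10.5] z 0.0579 shift [-0.24 17.61  5.23]
lid line py= [0.53495295 0.05756736] zmax 0.19426969150703988 angle 2.062013755900149
0.16721747350704844 [-0.21323286  3.39319659 32.23558854]
```

Call:
jog_arm([
  [3.0,[0,0,4],0],
  [3.0,[0,0,8.5],0],
  [3.0,[0,0,13],0],
  [3.0,[-0.2,0,17.5],0],
  [3.0,[-0.2,0,22],0],
  [3.0,[-0.2,0,26],0],
  [3.0,[-0.2,0,29],0],
  [3.0,[-0.2,4,29],0],
  [3.0,[-0.2,8,29],0],
  [3.0,[-0.2,8,29],0],
])

```text
time_s: 12.9
ee_pos: [0.4847, 0.3266, 0.1457]
eef_rot: [-1.575, 0.01, 0.131]
force: [0.7, -0.9, -0.5]
grip_width: 0.0298
```

Call:
jog_arm([
  [3.0,[0,0,-2],0],
  [3.0,[0,0,-4],0],
  [3.0,[0,0,-5],0],
  [3.0,[0,0,-6],0],
  [3.0,[0,0,-7],0],
  [3.0,[0,0,-8.3],0],
  [3.0,[0,0,-9.6],0],
  [3.0,[0,0,-11],0],
  [3.0,[0,0,-12.5],0],
  [3.0,[0,0,-14],0],
])

```text
time_s: 13.9
ee_pos: [0.5057, 0.1875, 0.1519]
eef_rot: [-1.571, 0.0, 0.13]
force: [0.7, 0.8, 0.4]
grip_width: 0.0304
```

Call:
jog_arm([
  [3.0,[0,0,-1.2],0],
  [3.0,[0,0,-2.4],0],
  [3.0,[0,0,-3.6],0],
  [3.0,[0,0,-4.6],0],
  [3.0,[0,0,-5.6],0],
  [3.0,[0,0,-6.6],0],
  [3.0,[0,0,-7.6],0],
  [3.0,[0,0,-8.6],0],
  [3.0,[0,0,-9.6],0],
  [3.0,[0,0,-9.6],0],
])

```text
time_s: 14.9
ee_pos: [0.5182, 0.0925, 0.152]
eef_rot: [-1.571, -0.0, 0.129]
force: [0.3, 0.4, -0.5]
grip_width: 0.0302
```

```bash
python3 - <<'E'
from h import *
o=ctrl.get_obs();p=o['ee_pos'];print(p,o['force'])
c,W=cloud('top','top2'); 
y=.131; d=W-np.array([.5195,.0918,0]); px=d[...,0]*np.cos(y)+d[...,1]*np.sin(y); py=-d[...,0]*np.sin(y)+d[...,1]*np.cos(y)
m=(abs(px)<.024)&(W[...,2]>.035)&(W[...,2]<.07)&(py>-.09)&(py<.06)
print(m.sum(),np.polyfit(py[m],W[...,2][m],1))
print(shift([.488,-.3365,.2]))
E
```

```text
[0.51819045 0.09254432 0.15196005] [ 0.3166373   0.43901379 -0.5186413 ]
19 [0.11024504 0.04750934]
[ -8.51617108  -4.80729703 -42.21691739]
```

View pics/top2.png

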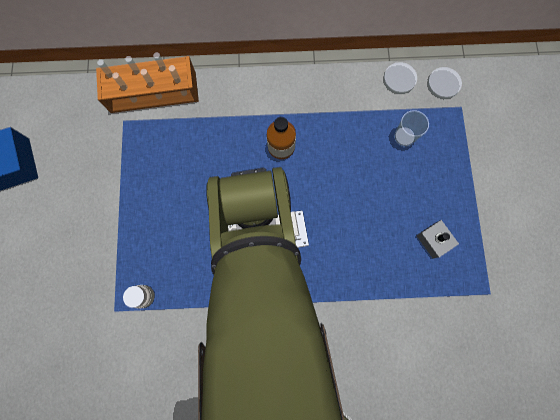

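Call:
jog_arm([
  [3.0,[0,0,-1],0],
  [3.0,[0,0,-2],0],
  [3.0,[0,0,-3],0],
  [3.0,[0,0,-4],0],
  [3.0,[0,0,-5],0],
  [3.0,[0,0,-6],0],
  [3.0,[0,-1,-8],0],
  [3.0,[0,-3,-11],0],
  [3.0,[0,-3,-12],0],
  [3.0,[0,-3,-12],0],
])

```text
time_s: 15.95
ee_pos: [0.5336, -0.0265, 0.1816]
eef_rot: [-1.571, -0.0, 0.128]
force: [-0.7, 0.3, -0.8]
grip_width: 0.0302
```

```bash
cat >> h.py <<'E'
def pressxy(W):
    y=.131; d=W-np.array([.5195,.0918,0]); return d[...,0]*np.cos(y)+d[...,1]*np.sin(y), -d[...,0]*np.sin(y)+d[...,1]*np.cos(y)
def lid(W):
    px,py=pressxy(W); m=(abs(px)<.024)&(W[...,2]>.035)&(W[...,2]<.16)&(py>-.08)&(py<.06)&(np.hypot(px,py)>.016)
    print('lid',m.sum(),np.polyfit(py[m],W[...,2][m],1))
E
python3 - <<'E'
from h import *
c,W=cloud('wrist','w6'); print(ctrl.get_obs()['ee_pos'])
lid(W)
print(shift([.488,-.3365,.2]))
E
```

```text
[ 0.53327582 -0.02553148  0.18115383]
lid 8104 [-0.04065657  0.05049515]
[ -8.48551858  -1.88894008 -30.25711312]
```

View pics/w6.png

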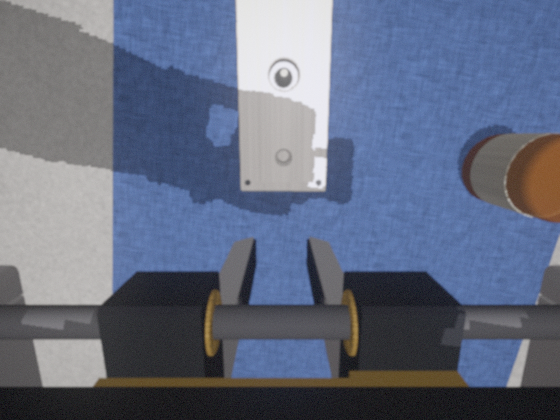

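The lid is down (slope 0.04 rad), with the post in its hole at (284,75) and the pin hole at (284,156). Next I go to the pin.

Call:
jog_arm([
  [5.0,[-1.5,0,-4],0],
  [5.0,[-2.8,0,-8],0],
  [5.0,[-4,0,-12],0],
  [5.0,[-5.2,0,-16],0],
  [5.0,[-6.3,0,-20],0],
  [5.0,[-7.3,0,-24],0],
  [5.0,[-8.1,0,-28],0],
  [5.0,[-8.5,0,-30.3],0],
  [5.0,[-8.5,0,-30.3],0],
  [5.0,[-8.5,0,-30.3],0],
])

```text
time_s: 17.0
ee_pos: [0.4887, -0.3356, 0.1809]
eef_rot: [-1.569, 0.001, 0.13]
force: [-0.9, 0.3, -0.8]
grip_width: 0.05
```

```bash
python3 - <<'E'
from h import *
c,W=cloud('wrist','w7'); print(ctrl.get_obs()['ee_pos'])
circ(W,(.488,-.3365),.025,.074,.084,'handle')
circ(W,(.488,-.3365),.025,.0445,.05,'flange')
E
```

```text
[ 0.48884954 -0.33527263  0.18125489]
handle 324 circ [ 487.  -336.8] 9.0 rect [ 486.7 -336.5] [16.4 17.2] z 0.0779 shift [-0.19 10.34 -0.14]
flange 210 circ [ 486.9 -336.8] 12.9 rect [ 486.8 -334.3] [25.1 20.4] z 0.046 shift [-0.2  13.52 -0.15]
```

Call:
jog_arm([
  [5.0,[-0.2,4,-0.15],0],
  [5.0,[-0.2,8,-0.15],0],
  [5.0,[-0.2,10.4,-0.15],0],
  [5.0,[-0.2,11.4,-0.15],0],
  [5.0,[-0.2,11.4,-0.15],0],
  [1.0,[-0.2,11.4,-0.15],0],
  [1.0,[-0.2,11.4,-0.15],0],
  [1.0,[-0.2,11.4,-0.15],0],
  [1.0,[-0.2,11.4,-0.15],0],
  [1.0,[-0.2,11.4,-0.15],0],
], grip_force=45)

```text
time_s: 18.05
ee_pos: [0.487, -0.3387, 0.0685]
eef_rot: [-1.571, -0.001, 0.13]
force: [0.0, -0.0, 3.7]
grip_width: 0.0174
```

Call:
jog_arm([
  [1.0,[0,0,0],0],
  [1.0,[0,0,0],0],
  [1.0,[0,-1.5,0],0],
  [1.0,[0,-3.5,0],0],
  [1.0,[0,-6,0],0],
  [1.0,[0,-9,0],0],
  [1.0,[0,-11,0],0],
  [1.0,[0,-11,0],0],
])

```text
time_s: 18.85
ee_pos: [0.4875, -0.3392, 0.1815]
eef_rot: [-1.574, -0.003, 0.13]
force: [0.0, -1.2, -1.6]
grip_width: 0.0175
```

Call:
jog_arm([
  [1.0,[1.2,0,4],0],
  [1.0,[2.4,0,8],0],
  [1.0,[3.6,0,12],0],
  [1.0,[4.8,0,16],0],
  [1.0,[6,0,20],0],
  [1.0,[7.2,0,24],0],
  [1.0,[8.2,0,27.5],0],
  [1.0,[8.8,0,30.5],0],
  [1.0,[8.8,0,30.5],0],
  [1.0,[8.8,0,30.5],0],
])

```text
time_s: 19.85
ee_pos: [0.5342, -0.0246, 0.1773]
eef_rot: [-1.571, 0.001, 0.131]
force: [0.1, -0.0, -0.8]
grip_width: 0.0171
```

```bash
python3 - <<'E'
from h import *
c,W=cloud('wrist','w8'); p=ctrl.get_obs()['ee_pos'];print(p)
lid(W)
circ(W,(.5195,.0918),.012,.058,.068,'post')
print('nominal hole shift',shift([.5286,.0224,.05]))
# handle top & flange of the held pin
circ(W,p[:2],.03,p[2]-.024,p[2]-.018,'flange?')
circ(W,p[:2],.012,p[2]+.005,p[2]+.014,'handletop?')
cv2.imwrite('pics/w8c.png',cv2.resize(c['img'][100:320,180:380,::-1],None,fx=3,fy=2.7))
E
```

```text
[ 0.53421674 -0.0252651   0.177442  ]
lid 8310 [-0.04049731  0.05050085]
post 85 circ [519.7  91.5] 4.2 rect [519.4  91.3] [7.8 7.5] z 0.0615 shift [ 0.08 11.6  11.77]
nominal hole shift [ 0.07291676 12.74420032  4.79893495]
flange? 327 circ [533.1 -14.7] 12.1 rect [533.2 -15.2] [24.2 10.2] z 0.155 shift [0.03 2.25 1.06]
handletop? 955 circ [533.4 -24.3] 11.7 rect [533.2 -23.1] [17.3 18.2] z 0.1867 shift [-0.07 -0.92  0.11]
```

View pics/w8c.png

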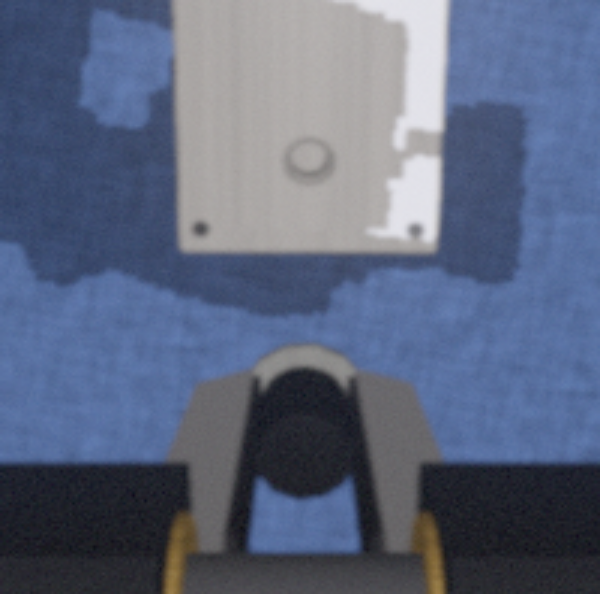

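The picture shows the lid hole at about pixel (283,158), and the pin upright in the jaws with its flange below.

```bash
cat >> h.py <<'E'
def pinmeas():
    c,W=cloud('wrist'); T=tool(); t=np.linalg.inv(T)
    K=np.array(c['camera_matrix']); Q=W@t[:3,:3].T+t[:3,3]   # tool coords
    near=np.hypot(Q[...,0],Q[...,2])<.016
    h=near&(Q[...,1]<-.007)&(Q[...,1]>-.014); P=Q[h]
    print('handle y',np.percentile(P[:,1],[5,50,95]).round(4)); P=P[abs(P[:,1]-np.median(P[:,1]))<.0015]
    cc,r=cv2.minEnclosingCircle((P[:,[0,2]]*1000).astype(np.float32)); print('handle top x,z mm',np.round(cc,2),round(r,2),len(P))
    f=(abs(Q[...,0])<.014)&(Q[...,2]>.005)&(Q[...,2]<.02)&(Q[...,1]>.018)&(Q[...,1]<.028); P=Q[f]
    A=P[P[:,2]>.0095]; s=np.linalg.lstsq(np.c_[A[:,[0,2]],np.ones(len(A))],(A[:,[0,2]]**2).sum(1),rcond=None)[0]
    print('flange y',np.median(P[:,1]).round(4),'zmax',P[:,2].max().round(4),'x',P[:,0].min().round(4),P[:,0].max().round(4))
    # lid hole: pixels below the lid plane near nominal
    px,py=pressxy(W); n=np.hypot(px,py+.07)<.012
    pl=.0505-.0405*py; d=n&(W[...,2]<pl-.0025)
    # intersect those pixel rays with the lid face
    M=T@np.array(c['mount']); v,u=np.nonzero(d)
    ray=np.stack([(u-K[0,2])/K[0,0],-(v-K[1,2])/K[1,1],-np.ones(len(u))],1)@M[:3,:3].T; o=M[:3,3]
    X=o+ray*((.0533-o[2])/ray[:,2])[:,None]
    if len(X):
        (a,b),r=cv2.minEnclosingCircle((X[:,:2]*1000).astype(np.float32)); print('hole',round(a,1),round(b,1),round(r,1),len(X),'shift',shift([a/1e3,b/1e3,.0533]).round(2))
    g=c['img'][...,0].astype(int); vv,uu=np.mgrid[140:175,262:305]
    np.save('/tmp/g.npy',g)
E
python3 - <<'E'
from h import *
pinmeas()
T=tool();c=optics.camera('wrist')
g=cv2.GaussianBlur(c['img'][...,1],(3,3),0)[146:172:2,268:300:2];print(g)
E
```

```text
handle y [-0.0108 -0.0093 -0.0078]
handle top x,z mm [0.08 3.5 ] 13.83 871
flange y 0.0226 zmax 0.0148 x -0.0119 0.0101
hole 528.1 22.3 6.9 194 shift [ 0.02 12.42  4.83]
[[168 169 171 170 171 171 171 173 173 172 171 169 169 168 168 169]
 [167 169 170 170 171 171 168 167 169 169 171 169 170 169 168 170]
 [167 168 170 169 168 162 155 152 153 156 164 168 169 168 167 169]
 [167 168 170 167 157 152 156 159 159 153 151 162 168 168 167 169]
 [167 168 169 161 151 159 165 168 168 164 149 150 167 167 167 169]
 [167 168 168 156 149 162 165 167 169 166 150 142 162 167 167 168]
 [167 168 168 154 145 159 166 168 170 165 145 139 160 167 167 169]
 [167 167 169 154 139 144 158 166 164 150 134 141 162 167 167 169]
 [167 168 169 160 142 135 137 144 140 132 133 148 165 168 167 168]
 [167 167 170 167 152 144 140 138 137 138 144 158 168 168 167 169]
 [167 168 170 169 166 158 153 149 149 152 160 166 168 167 167 169]
 [167 167 170 169 170 168 165 165 166 168 168 168 168 167 166 168]
 [167 166 170 169 169 170 169 171 172 171 169 166 167 167 167 167]]
```

Call:
jog_arm([
  [1.0,[0.05,0,2.5],0],
  [1.0,[0.05,0,4.65],0],
  [1.0,[0.05,0,4.65],0],
  [1.0,[0.05,2,4.65],0],
  [1.0,[0.05,4,4.65],0],
  [1.0,[0.05,5.2,4.65],0],
  [1.0,[0.05,5.7,4.65],0],
  [1.0,[0.05,5.7,4.65],0],
  [1.0,[0.05,5.7,4.65],0],
])

```text
time_s: 20.9
ee_pos: [0.5294, 0.0212, 0.1217]
eef_rot: [-1.571, -0.001, 0.13]
force: [-0.6, 0.1, -0.6]
grip_width: 0.017
```

```bash
python3 - <<'E'
from h import *
for i in range(3):
    print(ctrl.get_obs()['ee_pos'].round(5), ctrl.get_obs()['qpos'].round(4)); c,W=cloud('wrist')
T=tool();t=np.linalg.inv(T);Q=W@t[:3,:3].T+t[:3,3]
dark=c['img'].max(-1)<60
h=dark&(np.hypot(Q[...,0],Q[...,2])<.016)&(Q[...,1]<-.0075)&(Q[...,1]>-.0125);P=Q[h]*1000
cc,r=cv2.minEnclosingCircle(P[:,[0,2]].astype(np.float32));print('handle',cc,r,len(P),P.min(0),P.max(0))
f=(np.abs(Q[...,1]-.0226)<.002)&(np.hypot(Q[...,0],Q[...,2])<.02)&(Q[...,2]>.009);P=Q[f]*1000;print('flange',P.min(0),P.max(0))
print(shift([.5283,.0205,.05]))
E
```

```text
[0.52936 0.02116 0.12166] [-0.0292  0.3642  1.6902  0.      1.0862 -0.1589]
[0.52937 0.02127 0.12175] [-0.029   0.364   1.6902 -0.      1.0862 -0.1588]
[0.52935 0.02134 0.12174] [-0.0289  0.364   1.6903  0.      1.086  -0.1588]
handle (-0.41495296359062195, 2.8264811038970947) 11.347685813903809 848 [-10.21980303 -12.0599315   -6.80994914] [ 9.17585162 -7.51310692 10.45415058]
flange [-10.83129693  20.80829793   9.04730786] [ 9.10259457 24.57523206 14.48351568]
[-0.11579867  7.16329421 -0.07318545]
```

Call:
jog_arm([
  [1.0,[-0.02,0.3,-0.05],0],
  [1.0,[-0.02,0.7,-0.05],0],
  [1.0,[-0.02,1.1,-0.05],0],
  [1.0,[-0.02,1.5,-0.05],0],
  [1.0,[-0.02,1.9,-0.05],0],
  [1.0,[-0.02,2.3,-0.05],0],
  [1.0,[-0.02,2.3,-0.05],0],
])

```text
time_s: 21.75
ee_pos: [0.5286, 0.0209, 0.0973]
eef_rot: [-1.571, 0.001, 0.13]
force: [-1.0, 0.1, -0.2]
grip_width: 0.0174
```

Call:
jog_arm([
  [1.0,[0,0.2,0],0],
  [1.0,[0,0.4,0],0],
  [1.0,[0,0.6,0],0],
  [1.0,[0,0.8,0],0],
  [1.0,[0,0.8,0],0],
])

```text
time_s: 22.25
ee_pos: [0.5287, 0.0209, 0.0897]
eef_rot: [-1.571, 0.0, 0.13]
force: [-0.5, -0.2, -1.7]
grip_width: 0.0173
```

Call:
jog_arm([
  [1.0,[0,0.2,0],0],
  [1.0,[0,0.4,0],0],
  [1.0,[0,0.6,0],0],
  [1.0,[0,0.8,0],0],
  [1.0,[0,1.0,0],0],
  [1.0,[0,1.0,0],0],
], grip_force=55)

```text
time_s: 22.85
ee_pos: [0.5289, 0.0209, 0.0798]
eef_rot: [-1.571, 0.0, 0.13]
force: [-0.3, 0.3, 0.6]
grip_width: 0.0168
```

Call:
jog_arm([
  [1.0,[0,0.15,0],0],
  [1.0,[0,0.3,0],0],
  [1.0,[0,0.45,0],0],
  [1.0,[0,0.6,0],0],
  [1.0,[0,0.7,0],0],
  [1.0,[0,0.7,0],0],
  [1.0,[0,0.7,0],0],
])

```text
time_s: 23.55
ee_pos: [0.5291, 0.0207, 0.0735]
eef_rot: [-1.571, -0.001, 0.13]
force: [-2.1, -3.3, 8.9]
grip_width: 0.0171
```

Call:
jog_arm([
  [1.0,[0,0.05,0],0],
  [1.0,[0,0.1,0],0],
  [1.0,[0,0.15,0],0],
  [1.0,[0,0.15,0],0],
  [1.0,[0,0.15,0],0],
])

```text
time_s: 24.05
ee_pos: [0.5292, 0.0207, 0.0732]
eef_rot: [-1.571, -0.001, 0.13]
force: [-9.6, -4.7, 25.6]
grip_width: 0.0171
```

```bash
python3 - <<'E'
from h import *
o=ctrl.get_obs();print(o['ee_pos'],o['force'],o['grip_width'])
c,W=cloud('wrist','w9'); lid(W)
px,py=pressxy(W)
m=(abs(px)<.024)&(np.hypot(px,py)>.016)&(py>-.045)&(py<.06)&(W[...,2]>.04)&(W[...,2]<.06); a=np.polyfit(py[m],W[...,2][m],1); print('lid clean',m.sum(),a,'at hole',np.polyval(a,-.07))
E
```

```text
[0.5291942 0.0207164 0.0732067] [-9.64132485 -4.70448502 25.62353077] 0.017063392438743774
lid 22244 [-0.35055043  0.05691784]
lid clean 14087 [0.00053095 0.04695643] at hole 0.04691926130686954
```

View pics/w9.png

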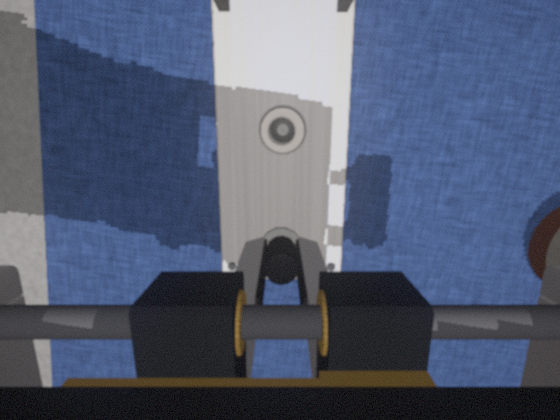

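Call:
jog_arm([
  [1.0,[0,0,0],0],
  [1.0,[0,0,0],0],
  [1.0,[0,0,0],0],
  [1.0,[0,0,0],0],
  [1.0,[0,0,0],0],
])

```text
time_s: 24.6
ee_pos: [0.5292, 0.0207, 0.0732]
eef_rot: [-1.571, -0.001, 0.13]
force: [-10.2, -3.9, 25.7]
grip_width: 0.0171
```

```bash
python3 - <<'E'
from h import *
o=ctrl.get_obs();print(o['ee_pos'],o['force'],o['grip_width'])
print(ctrl.hand_in())
E
```

```text
[0.5292143  0.02069028 0.07323134] [-10.20017659  -3.88442025  25.7449229 ] 0.01714445266673753
the job is handed in; nothing more can be done
None
```

The job is handed in at about 24.6 s, with the press shut and the gripper still holding the pin. I threaded the support ring and then the collar over the post and swung the lid down. I then pushed the pin through the lid into the block and kept pressing with about 26 N down and a 55 N grip setting.

**What the last checks showed:**
- **Lid:** it lies level, with a slope of 0.0005 rad and its top face at 46.9 mm (47 mm expected when shut).
- **Rings:** before I closed the lid, the ring's top face was at 28 mm and the collar's at 40 mm. Both were within about 1 mm of the post's axis.
- **Pin:** the gripper height puts its foot about 15 mm above the press's underside, but I inferred that and did not see it directly. The pose held steady over the last 0.5 s.
- **Bystanders:** the bottle, beaker and jar looked undisturbed in the last top picture, taken during the lid swing. I took no top picture after that.

**What disagreed:**
- A side force of about 11 N remained on the pin at the end.
- The camera put the pin 0.5–0.9 mm off the jaws' centre line. I allowed for this, and the pin entered the block without resistance.
- One automatic lid fit on the final picture was wrong (slope -0.35) because it included the fingers. I used the fit without them, and the picture agreed with it.

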